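# Free the crank and wind the tilting cast table level

## Task

The cast on the tilting table has to be brought level. Lift the stop lever out of its notch, swing it away from the crank and let it drop fully into the other notch; then wind the crank until the table is level, with its pointer on the long middle mark of the dial. Leave the lever in its free notch, and do not shift the white tub that stands behind it.

Things in the scene. Friction and masses are not known exactly. Their poses are not given: they have to be found in the camera images.
- stage: fixed tilt stage: grey base plate 160 x 315 x 16 mm (x -90..70, y -140..175 mm in its frame), origin on its underside. At yaw 0 its +x points away from the robot, +y left; yaw varies. From right to left: tilting table (axis along x at y -85, z 75 mm; dial and cast under 140 mm high), crank (upright axis at x -10, y 45 mm), stop lever (upright pivot at x 55, y 130 mm)
- table (a joint): tilt of the table (aluminium, 94 x 90 mm, cast clamped on it) about stage +x, rad; 0 = level, negative = side next to the crank low. Its front pointer stands up over a white disc dial that faces the robot: marks every 12 degrees (one division), the longer top one = level. Starts 10 to 13 degrees low on the crank's side. Only the crank moves it, 1:90 (4 degrees a turn); it stays as left
- table_top (a point): centre of the table's upper face, about 85 mm above the bench; its frame is level when the table is level
- crank (a joint): crank angle, rad, 90 x the table's tilt; grows counter-clockwise seen from above; 0 = table level, and there its grip is on the stage's -x side of the axis. Starts at about -20 to -16 (2.5 to 3.2 turns to wind counter-clockwise); goes on past 0. Friction 0.05 N m (2 N at the grip) holds it. Steel disc 84 mm across, top face 57 mm above the bench, upright axis
- crank_axis (a point): point on the crank's upright axis, 85 mm above the bench
- crank_peg (a point): middle of the crank's upright black grip: 15 mm in diameter, standing on the disc from 60 to 102 mm above the bench; this point 85 mm above the bench, 32 mm from the axis. The grip revolves on its pin, so push it round with shut fingers or hold it lightly and lead it round without turning the wrist. While the lever is locked its short arm blocks the grip's path
- lever (a joint): swing of the stop lever about its upright pivot, rad; 0 = locked (long arm points to stage -x), grows clockwise seen from above to 0.873 (50 degrees) = free. Small friction
- lever_lift (a joint): how far the lever is raised on its post, m; 0 = down in a notch. Gravity and a spring push it down with about 3 to 4 N. A steel arc gate under the long arm, 55 mm from the pivot, has a notch at each end of the swing; between them it is 13 mm high, so raise the lever 15 to 22 mm (limit 24) to swing it
- lever_knob (a point): on the axis of the round black knob standing on the end of the lever's long arm, 105 mm from the pivot: 26 mm in diameter at this point, 95 mm above the bench when down, narrowing to 14 mm 15 mm below; top 12 mm above this point. Grip it with the TCP up to 10 mm below this point. The arm is a 10 mm round bar 25 mm below
- lever_pivot (a point): point on the lever's upright pivot axis, 70 mm above the bench (fixed)
- plain_tub: loose bystander: white tub 58 mm across, 40 mm high, standing on the bench behind the stage's lever; origin under its centre

How it is judged (in metres and radians):
On the way:
1. the lever is down in the free notch (value of joint lever above 0.77 rad and value of joint lever_lift below 0.004 m), for 0.2 s.
At the end, for the whole second after the job is handed in: the table is level within 0.0145 rad (0.8 degree, a fifth of a crank turn), the crank is at rest, and the lever is down (less than 4 mm raised) in its free notch (swing over 0.77 rad) (all of step 1 and value of joint table between -0.0145 and 0.0145 rad and velocity of joint crank between -0.1 and 0.1 rad/s); the robot touches nothing.
It fails at once if the tub is moved more than 25 mm (distance of plain_tub from where it was at the start of the episode above 0.025 m).
It also fails if it takes over 69 s, if anything falls off the work surface, if the arm or the gripper's body presses on something with over 40 N, if the wrist force passes 120 N, or if a joint passes its speed limit or range.

## Robot

A 6-joint arm with a two-finger parallel gripper is mounted at the origin on a cart in front of the work surface, level with it; the furniture and walls round the work are solid. World frame = base frame: x ahead of the robot, y to its left, z up, the work surface at z = 0. Lengths are in mm, angles in rad, forces in N, time in s.
With the tool pointing down it reaches from about 250 to 775 mm from the base axis. Payload 4 kg.
Tool frame: the origin (TCP) lies between the finger pads, 19 mm behind the fingertips; this is the grasp point; z points along the fingers, y is the line along which they close (so a half turn about z gives the same grasp; the last joint's range is limited). The gripper opens to 94 mm and grips with 3 to 60 N. Pads are 16 mm wide; open, the fingers measure 119 mm over their backs; the gripper's body (75 mm by 177 mm) begins 78 mm behind the grasp point.
Start: joints at [-1.393, 0.087, 1.371, -0, 1.684, -0.103], TCP at [152.415, -528.477, 224.306] pointing down, gripper open.
Joint ranges: [-3.1, 3.1], [-0.76, 2.03], [0.27, 2.55], [-1.08, 4.22], [0.17, 2.65], [-2.57, 2.57]. Speed limits (rad/s): [2.79, 2.79, 3.14, 3.14, 3.14, 3.14].

## Interface

Orientations are given as a unit quaternion [x, y, z, w].
In Python, from plant import r gives the robot as it stands.
- The arm moves only by the tool arm_command, never from a script. Its argument "moves" is text: rows parted by semicolons, each of 7 numbers parted by spaces: the shift along the tool's x, y, z in cm, then the turn, a rotation vector about the tool's x, y, z in degrees, then the finger opening in cm, from 0 to 9.4. In form: dx dy dz rx ry rz grip; .... A call has 1 to 5 rows; each row is the pose to reach, as a shift and turn from the pose commanded when the call began, along the tool's axes at that moment; what a row does not reach only later rows make up. A row lasts 1/12 s, in which the tool goes at most 41.7 mm and 7.16 degrees, less where a joint would pass 70% of its speed; a pose out of reach is approached as far as the arm can. A call with a gripper value outside its range is refused whole. The fingers move at their own pace and stop on an object; "newtons" is the grip in N (left out, the last holds). Time passes only in rows, so rows that repeat a pose let the fingers close. It gives the time, the measured TCP pose, the force, the opening and the grip force at its end, in the units of the state.
- r.sense(): the state, without advancing time (a new reading comes with each control period).
- r.capture(name): name is "scene" or "top" or "wrist"; returns a dict with "img" (384x512x3 uint8, red, green, blue), "range_z" (384x512 float32, mm along the optical axis (not along the pixel's ray), 0 where there is no reading), "fov_y" (degrees; the focal length in pixels is half the picture's height over the tangent of half this angle, whatever the lens; pixels are square), "cx", "cy" (the principal point, pixels), "extrinsics" (4x4, takes a point from camera to world coordinates). Camera axes: x right, y up, looking along -z (the intrinsics and any distortion apply to the point x, -y, -z); pixel columns grow to the right and rows downward; lengths in mm; the calibration is good to about 2 mm. A picture is of the moment at which its call begins.
- r.finish_job(): hands the job in; it is judged then, once.
Trained networks look in the newest picture that a camera, given by its name, has taken for a name from the list of things; names that differ only in an ending like _2 or _b are one class to them, and where a whole thing is asked for, a point or a joint stands for the part that bears it (a point fixed in the world has none). Each returns a list of dicts, best first, with "conf" (0 to 1); they miss things now and then, are a little off and sometimes report something else, mostly with a low value. They report only what shows in the picture. A call takes as long as a camera call.
- r.recognise(camera, name): "bbox" ([centre column, centre row, width, height] in pixels, round what is visible of it).
The state is a dict: "time_s": time; "joint_positions": joint angles; "qd": joint speeds; "joint_efforts": joint torques, N m; "eef_pos": TCP position; "ee_rot": TCP orientation; "contact_force": force on the tool from outside, world axes, zero at the start; "torque": the same for the moment, N m; "finger_gap": opening from 0.0 (shut) to 1.0 (fully open); "gripper_force": force on a finger pad.
Only numpy, scipy, OpenCV 4.12 (cv2) and the standard library are available. Lean on these libraries where they do the work, as an engineer would, in place of code of your own. Each camera call takes 0.05 s, during which the arm holds its last target. There are 200 camera calls.

## Working session

There is one attempt and no reset: what is moved stays moved. The work goes in short steps, Python scripts to look and compute and a tool call to move; the robot and the scene stay as the last step left them, time stands still between calls to the robot, and variables do not carry over. Pictures are saved under pics/ and viewed, at most 10 in all, crops included, and the job is handed in when it is done.

Besides the shell and the picture viewer there is one more tool, called by a JSON object that holds its "op" and its "data", one argument or row to a line. arm_command: Moves the arm, as the interface text tells. Its arguments: {"type":"object","properties":{"moves":{"type":"string"},"newtons":{"type":"number"}},"required":["moves"]}

```bash
mkdir -p pics; cat > h.py <<'E'
import numpy as np, cv2
from plant import r
def cap(n):
    c=r.capture(n); c['f']=c['img'].shape[0]/2/np.tan(np.radians(c['fov_y'])/2); return c
def pt(c,u,v,z=None):
    """world pt at pixel, by depth, or by plane height z"""
    d=np.array([(u-c['cx'])/c['f'],-(v-c['cy'])/c['f'],-1.]); E=c['extrinsics']
    if z is None: 
        return E[:3,:3]@(d*c['range_z'][int(round(v)),int(round(u))])+E[:3,3]
    w=E[:3,:3]@d; return E[:3,3]+w*(z-E[2,3])/w[2]
def cloud(c):
    v,u=np.mgrid[:384,:512]; z=c['range_z']
    p=np.stack([(u-c['cx'])/c['f']*z,-(v-c['cy'])/c['f']*z,-z],-1)
    return p@c['extrinsics'][:3,:3].T+c['extrinsics'][:3,3]
E
python3 - <<'E'
from h import *
s=r.sense(); print(s['time_s'],s['eef_pos'],s['ee_rot'])
ims=[]
for n in['scene','top']:
    c=cap(n); ims.append(c['img']); print(n,c['fov_y'],c['extrinsics'].round(2).tolist())
    for k in['stage','table','crank','crank_peg','lever','lever_knob','plain_tub']:
        for d in r.recognise(n,k)[:2]:
            b=d['bbox']; print(k,round(d['conf'],2),np.round(b,1),pt(c,b[0],b[1]).round(1))
    cv2.imwrite(f'pics/{n}0.png',cv2.cvtColor(cv2.resize(c['img'],(800,600)),cv2.COLOR_RGB2BGR))
E
```

```text
0.0 [ 152.3222661  -527.95039054  223.11192173] [ 9.90158854e-01  1.39943665e-01 -3.64184333e-05 -1.10100185e-03]
scene 54.6748460417598 [[-0.89, 0.21, -0.39, 186.5], [-0.45, -0.38, 0.81, 786.05], [0.02, 0.9, 0.44, 456.6], [0.0, 0.0, 0.0, 1.0]]
stage 0.67 [267.  216.8 135.  110.4] [463.2 158.7  55.9]
table 0.59 [294.4 178.2  54.7  35.5] [456.4  22.7  93.9]
table 0.58 [240.8 216.1  52.1  25.9] [500.5 206.9  71.8]
crank 0.66 [267.4 207.4  39.2  34.7] [475.5 130.8  62. ]
crank_peg 0.63 [265.5 208.8  39.   32.4] [476.5 138.5  62. ]
lever 0.69 [243.1 214.9  54.3  23.7] [496.7 204.1  74.3]
lever_knob 0.9 [242.3 217.2  55.8  30.8] [493.9 212.7  74.1]
plain_tub 0.81 [198.6 215.9  23.5  30.2] [614.2 195.2  34.2]
top 49.115201216030854 [[-0.01, 1.0, -0.09, 464.87], [-1.0, -0.0, 0.01, 111.25], [0.01, 0.09, 1.0, 935.3], [0.0, 0.0, 0.0, 1.0]]
stage 0.65 [255.1 219.6 150.6  84.9] [471.3 104.4  57.4]
stage 0.57 [240.6 217.8  38.1  43.3] [475.1 134.3  66. ]
table 0.8 [305.7 225.1  50.4  61.9] [459.6   5.3 106. ]
table 0.36 [243.2 214.4  36.5  37.4] [482.1 128.9  65.1]
crank 0.88 [243.3 216.8  42.7  44.2] [477.1 128.8  64.4]
crank 0.21 [255.1 217.9 151.   87.8] [474.8 104.3  57.1]
crank_peg 0.67 [242.9 216.2  38.8  40.9] [478.4 129.6  63.7]
crank_peg 0.65 [212.  205.9  43.8  62.4] [502.  198.   16.1]
lever 0.96 [213.1 207.6  41.9  60.4] [498.3 195.7  15.4]
lever_knob 0.65 [213.1 205.7  43.   65. ] [502.3 195.5  17.1]
plain_tub 0.89 [222.2 147.2  24.3  29.3] [627.2 174.2  40.5]
```

```bash
python3 - <<'E'
from h import *
c=cap('top'); im=c['img'][120:285,165:385]
cv2.imwrite('pics/top1.png',cv2.cvtColor(cv2.resize(im,(792,594),interpolation=cv2.INTER_CUBIC),cv2.COLOR_RGB2BGR))
P=cloud(c); g=c['img'].astype(int)
# height map info: points above 98
for lo,hi in[(90,100),(100,115),(115,150)]:
    m=(P[...,2]>lo)&(P[...,2]<hi)&(P[...,0]>300)&(P[...,0]<620)&(np.abs(P[...,1]-110)<200)
    n,l,st,ce=cv2.connectedComponentsWithStats(m.astype(np.uint8))
    for i in range(1,n):
        if st[i,4]>8: print(lo,st[i,4],ce[i].round(1),np.median(P[l==i],0).round(1))
E
```

```text
90 86 [310.3 193.8] [521.8  -7.9  92.4]
90 30 [307.5 200.9] [ 5.075e+02 -1.000e-01  9.770e+01]
90 373 [322.6 222.7] [455.5 -30.9  92.5]
90 53 [295.5 207.3] [495.6  23.1  97.6]
90 55 [285.9 216.6] [477.8  42.8  94.4]
90 13 [249.1 228.8] [454.5 116.9  96.4]
90 24 [302.3 236.6] [437.   12.8  98.2]
90 89 [303.4 248.9] [412.2   9.3  92.1]
100 596 [305.5 217.6] [475.5   5.6 105.5]
100 62 [325.2 221.2] [467.3 -32.1 109.6]
100 116 [196.5 230.4] [451.2 219.5 106.6]
100 33 [250.5 229.6] [450.7 112.9 103.2]
100 13 [280.7 249.5] [413.2  55.  107.8]
115 51 [315.1 222. ] [465.5 -13.2 117. ]
115 117 [305.2 253.4] [405.4   9.1 129. ]
```

View pics/top1.png

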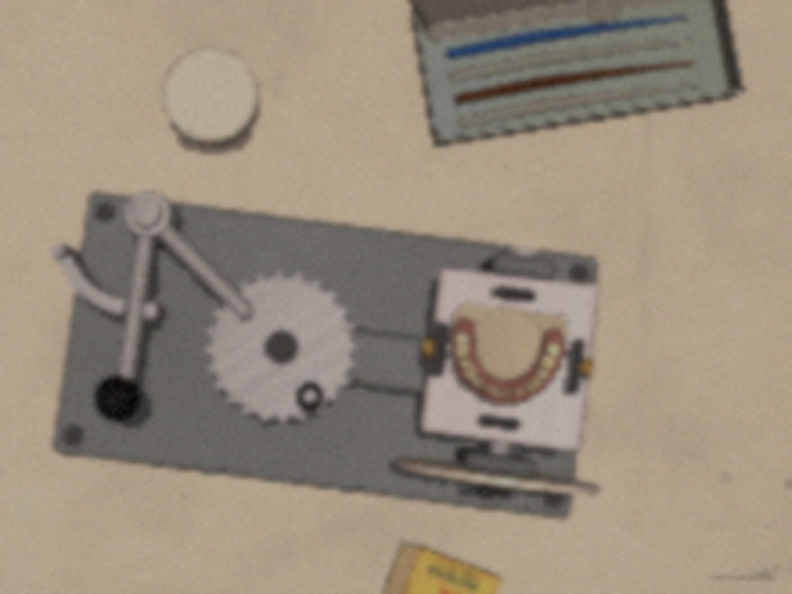

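View pics/scene0.png

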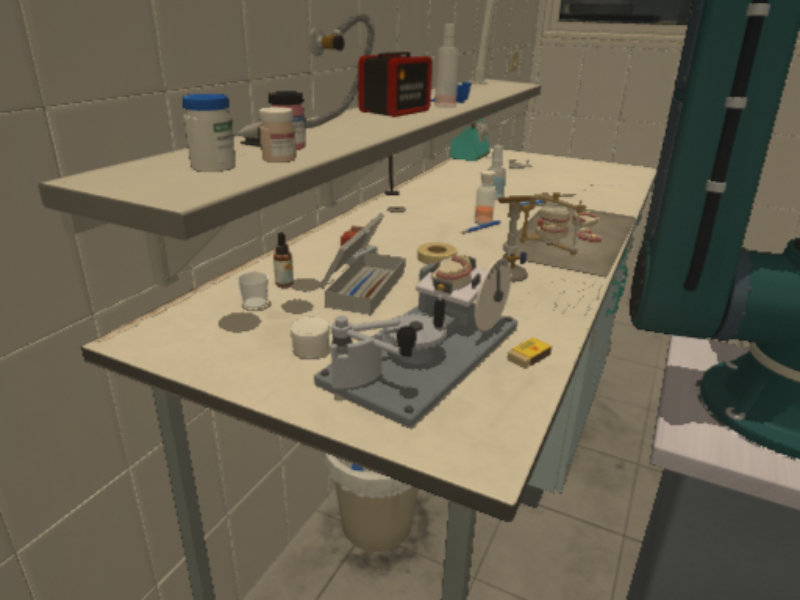

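The top crop shows the knob at (120,398), pivot (149,213), crank hub (282,347), grip (310,396) and tub (211,97). The stage corners are at (92,194), (597,258), (568,518) and (55,453). The scene view shows the lever nearest the camera, with the tub behind it. Next I fit the stage pose to these points.

```bash
python3 - <<'E'
from h import *
from scipy.optimize import least_squares
c=cap('top')
Z=lambda X,Y,z:pt(c,165+(X+.5)/3.6-.5,120+(Y+.5)/3.6-.5,z)
obs=[((92,194),16,(70,175)),((597,258),16,(70,-140)),((568,518),16,(-90,-140)),((55,453),16,(-90,175)),
((120,398),107,(-50,130)),((282,347),62,(-10,45))]
W=np.array([Z(*o[0],o[1])[:2] for o in obs]); S=np.array([o[2] for o in obs],float)
R=lambda a:np.array([[np.cos(a),-np.sin(a)],[np.sin(a),np.cos(a)]])
q=least_squares(lambda p:(S@R(p[2]).T+p[:2]-W).ravel(),[470,90,-.1],loss='soft_l1',f_scale=2).x
print(q,np.degrees(q[2])); print((S@R(q[2]).T+q[:2]-W).round(1))
T=lambda *p:(R(q[2])@np.array(p,float)+q[:2]).round(1)
print('knob',T(-50,130),'meas',W[4],'pivot',T(55,130),Z(149,213,85),pt(c,206.4,179.2))
a=np.radians(180-50); print('knob free',T(55+105*np.cos(a),130+105*np.sin(a)))
ax=T(-10,45); pg=Z(310,396,102); d=R(q[2]).T@(pg[:2]-ax)
th=np.degrees(np.arctan2(d[1],d[0]))-180
print('axis',ax,'peg',pg,'r',np.hypot(*d),'crank ang mod',th%360-720,th%360-1080, th%360-1440)
print('tub',Z(211,97,40))
# dial pointer from table normal
P=cloud(c).reshape(-1,3); L=np.c_[(P[:,:2]-q[:2])@R(q[2]),P[:,2]]
m=(np.abs(L[:,0])<45)&(np.abs(L[:,1]+85)<44)&(L[:,2]>70)&(L[:,2]<100)
A=L[m]; k=np.ones(len(A),bool)
for i in range(15):
    s,*_=np.linalg.lstsq(np.c_[A[k],np.ones(k.sum())][:,[0,1,3]],A[k,2],rcond=None); k=np.abs(A@[-s[0],-s[1],1]-s[2])<max(2,10-i)
print('tilt deg',np.degrees(np.arctan(s[:2])),k.sum())
E
```

```text
[ 4.82585698e+02  8.31585962e+01 -1.32414642e-01] -7.5868001268265814
[[ 1.7  1.2]
 [ 0.9 -2.9]
 [-1.1 -2.6]
 [-0.3  1.5]
 [-0.7  2. ]
 [-0.2 -0.4]]
knob [450.2 218.6] meas [450.92564233 216.66916756] pivot [554.3 204.8] [554.27229599 203.82145104  85.        ] [552.6637934  202.23405102  92.67048186]
knob free [498.  293.4]
axis [478.6 129.1] peg [451.28746721 113.40582255 102.        ] r 31.500502424139434 crank ang mod -682.5309000333759 -1042.530900033376 -1402.530900033376
tub [628.65324915 171.99572878  40.        ]
tilt deg [ -0.13939334 -11.30608805] 823
```

{"op": "arm_command", "data": {
  "moves": "2.47 -3.17 0 0 0 0 6; 4.93 -6.34 0 0 0 0 6; 7.4 -9.51 0 0 0 0 6; 9.86 -12.68 0 0 0 0 6; 12.33 -15.85 0 0 0 0 6",
  "newtons": 20
}}

```text
time_s: 1.32
eef_pos: [227.2, -340.3, 224.2]
ee_rot: [0.99, 0.139, 0.0, 0.0]
contact_force: [0.6, 0.0, -0.4]
finger_gap: 0.679
gripper_force: 0.0
```

{"op": "arm_command", "data": {
  "moves": "2.47 -3.17 0 0 0 0 6; 4.93 -6.34 0 0 0 0 6; 7.4 -9.51 0 0 0 0 6; 9.86 -12.68 0 0 0 0 6; 12.33 -15.85 0 0 0 0 6"
}}

```text
time_s: 1.73
eef_pos: [301.6, -153.8, 224.6]
ee_rot: [0.99, 0.139, 0.001, 0.001]
contact_force: [0.4, 1.0, -0.7]
finger_gap: 0.639
gripper_force: 0.0
```

{"op": "arm_command", "data": {
  "moves": "2.47 -3.17 0 0 0 0 6; 4.93 -6.34 0 0 0 0 6; 7.4 -9.51 0 0 0 0 6; 9.86 -12.68 0 0 0 0 6; 12.33 -15.85 0 0 0 0 6"
}}

```text
time_s: 2.15
eef_pos: [376.3, 33.0, 224.7]
ee_rot: [0.99, 0.14, 0.001, 0.0]
contact_force: [1.2, -1.0, 0.0]
finger_gap: 0.637
gripper_force: 0.0
```

{"op": "arm_command", "data": {
  "moves": "2.47 -3.17 0 0 0 0 6; 4.93 -6.34 0 0 0 0 6; 7.4 -9.51 0 0 0 0 6; 9.86 -12.68 0 0 0 0 6; 12.33 -15.85 0 0 0 0 6"
}}

```text
time_s: 2.57
eef_pos: [450.8, 219.6, 224.4]
ee_rot: [0.99, 0.14, 0.0, 0.0]
contact_force: [0.7, -0.3, 1.0]
finger_gap: 0.64
gripper_force: 0.0
```

{"op": "arm_command", "data": {
  "moves": "0 0 0 0 0 -7 6; 0 0 0 0 0 -14 6; 0 0 0 0 0 -21 6; 0 0 0 0 0 -28 6; 0 0 0 0 0 -35 6"
}}

```text
time_s: 2.98
eef_pos: [450.6, 217.6, 224.2]
ee_rot: [0.901, 0.434, -0.0, 0.0]
contact_force: [-0.9, -0.9, -0.2]
finger_gap: 0.641
gripper_force: 0.0
```

{"op": "arm_command", "data": {
  "moves": "0 0 0 0 0 -7 6; 0 0 0 0 0 -14 6; 0 0 0 0 0 -21 6; 0 0 0 0 0 -28 6; 0 0 0 0 0 -35 6"
}}

```text
time_s: 3.4
eef_pos: [450.6, 217.4, 224.3]
ee_rot: [0.729, 0.685, 0.0, 0.0]
contact_force: [0.2, 0.3, 0.1]
finger_gap: 0.638
gripper_force: 0.0
```

{"op": "arm_command", "data": {
  "moves": "0 0 0 0 0 -7 6; 0 0 0 0 0 -14 6; 0 0 0 0 0 -21 6; 0 0 0 0 0 -28 6; 0 0 0 0 0 -35 6"
}}

```text
time_s: 3.82
eef_pos: [450.6, 217.4, 224.3]
ee_rot: [0.489, 0.872, -0.0, 0.0]
contact_force: [-0.7, 0.6, -0.3]
finger_gap: 0.636
gripper_force: 0.0
```

{"op": "arm_command", "data": {
  "moves": "0 0 0 0 0 -7 6; 0 0 0 0 0 -14 6; 0 0 0 0 0 -21 6; 0 0 0 0 0 -28 6; 0 0 0 0 0 -35 6"
}}

```text
time_s: 4.23
eef_pos: [450.6, 217.4, 224.3]
ee_rot: [0.204, 0.979, 0.0, 0.0]
contact_force: [0.2, 0.4, 0.8]
finger_gap: 0.638
gripper_force: 0.0
```

{"op": "arm_command", "data": {
  "moves": "0 0 0 0 0 -7 6; 0 0 0 0 0 -14 6; 0 0 0 0 0 -16.3 6; 0 0 0 0 0 -16.3 6"
}}

```text
time_s: 4.57
eef_pos: [450.6, 217.4, 224.3]
ee_rot: [0.066, 0.998, -0.0, 0.0]
contact_force: [0.3, -0.9, 0.2]
finger_gap: 0.639
gripper_force: 0.0
```

{"op": "arm_command", "data": {
  "moves": "0 0 3.5 0 0 0 6; 0 0 7 0 0 0 6; 0 0 10.5 0 0 0 6; 0 0 13.4 0 0 0 6; 0 0 13.4 0 0 0 6"
}}

```text
time_s: 4.98
eef_pos: [445.9, 215.7, 83.3]
ee_rot: [0.067, 0.998, -0.003, -0.006]
contact_force: [-1.9, -0.6, -0.8]
finger_gap: 0.641
gripper_force: 0.0
```

{"op": "arm_command", "data": {
  "moves": "0 0 0 0 0 0 2; 0 0 0 0 0 0 2; 0 0 0 0 0 0 2; 0 0 0 0 0 0 2; 0 0 0 0 0 0 2"
}}

```text
time_s: 5.4
eef_pos: [451.9, 217.8, 92.3]
ee_rot: [0.066, 0.998, 0.001, 0.002]
contact_force: [-0.5, 0.3, 0.4]
finger_gap: 0.318
gripper_force: 0.3
```

{"op": "arm_command", "data": {
  "moves": "0 0 0 0 0 0 1.5; 0 0 0 0 0 0 1.5; 0 0 0 0 0 0 1.5",
  "newtons": 20
}}

```text
time_s: 5.65
eef_pos: [451.6, 218.5, 91.4]
ee_rot: [0.066, 0.998, 0.001, 0.001]
contact_force: [0.8, 3.6, 1.3]
finger_gap: 0.258
gripper_force: 20.0
```

```bash
python3 - <<'E'
from h import *
s=r.sense(); print(s['eef_pos'],s['finger_gap']*94,s['gripper_force'],s['contact_force'])
c=cap('wrist'); cv2.imwrite('pics/w0.png',c['img'][...,::-1])
E
```

```text
[451.56548978 218.49711272  91.44563123] 24.217367004096197 20.000287927687168 [0.78454641 3.55206609 1.31988143]
```

View pics/w0.png

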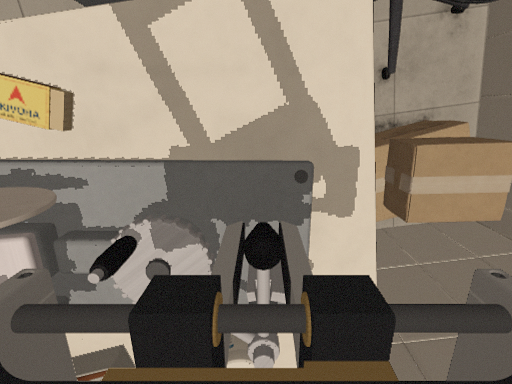

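Knob at (263,243) is between both pads, with the arm running between the fingers, so the grip is good. I'll lift and swing.

{"op": "arm_command", "data": {
  "moves": "0 0 -0.7 0 0 0 1.5; 0 0 -1.4 0 0 0 1.5; 0 0 -1.9 0 0 0 1.5; 0 0 -1.9 0 0 0 1.5; 0 0 -1.9 0 0 0 1.5"
}}

```text
time_s: 6.12
eef_pos: [451.9, 218.0, 109.2]
ee_rot: [0.066, 0.998, 0.001, 0.002]
contact_force: [5.1, 4.1, -4.4]
finger_gap: 0.254
gripper_force: 20.0
```

{"op": "arm_command", "data": {
  "moves": "-0.04 0.92 0 0 0 5 1.5; -0.16 1.82 0 0 0 10 1.5; -0.36 2.72 0 0 0 15 1.5; -0.63 3.59 0 0 0 20 1.5; -0.98 4.44 0 0 0 25 1.5"
}}

```text
time_s: 6.53
eef_pos: [466.0, 259.4, 107.8]
ee_rot: [0.283, 0.959, -0.002, -0.0]
contact_force: [2.9, 0.4, -3.9]
finger_gap: 0.257
gripper_force: 20.0
```

{"op": "arm_command", "data": {
  "moves": "-0.04 0.92 0 0 0 5 1.5; -0.16 1.82 0 0 0 10 1.5; -0.36 2.72 0 0 0 15 1.5; -0.63 3.59 0 0 0 20 1.5; -0.98 4.44 0 0 0 25 1.5"
}}

```text
time_s: 6.95
eef_pos: [497.3, 292.1, 107.2]
ee_rot: [0.483, 0.875, -0.002, -0.001]
contact_force: [-0.2, 2.7, -4.4]
finger_gap: 0.253
gripper_force: 20.0
```

{"op": "arm_command", "data": {
  "moves": "0 0.05 0 0 0 0 1.5; 0 0.05 0 0 0 0 1.5; 0 0.05 0 0 0 0 1.5"
}}

```text
time_s: 7.2
eef_pos: [497.6, 292.2, 108.0]
ee_rot: [0.481, 0.877, -0.001, -0.001]
contact_force: [-0.5, 2.9, -2.9]
finger_gap: 0.256
gripper_force: 20.0
```

{"op": "arm_command", "data": {
  "moves": "0 0 0.7 0 0 0 1.5; 0 0 1.4 0 0 0 1.5; 0 0 1.9 0 0 0 1.5; 0 0 1.9 0 0 0 1.5; 0 0 1.9 0 0 0 1.5"
}}

```text
time_s: 7.62
eef_pos: [498.5, 293.5, 91.5]
ee_rot: [0.482, 0.876, 0.001, -0.0]
contact_force: [-2.9, 4.3, 2.9]
finger_gap: 0.258
gripper_force: 20.0
```

{"op": "arm_command", "data": {
  "moves": "0 0 0 0 0 0 2.5; 0 0 0 0 0 0 4; 0 0 0 0 0 0 6; 0 0 0 0 0 0 6; 0 0 0 0 0 0 6"
}}

```text
time_s: 8.03
eef_pos: [499.1, 291.7, 90.1]
ee_rot: [0.482, 0.876, -0.0, 0.0]
contact_force: [-0.7, 0.7, 0.1]
finger_gap: 0.515
gripper_force: 0.0
```

{"op": "arm_command", "data": {
  "moves": "0 0 -2 0 0 0 6; 0 0 -5 0 0 0 6; 0 0 -8 0 0 0 6; 0 0 -9.5 0 0 0 6; 0 0 -9.5 0 0 0 6"
}}

```text
time_s: 8.45
eef_pos: [501.2, 293.0, 190.5]
ee_rot: [0.482, 0.876, 0.004, 0.003]
contact_force: [0.3, 0.6, 0.7]
finger_gap: 0.638
gripper_force: 0.0
```

```bash
python3 - <<'E'
from h import *
for n in['top','scene']:
    c=cap(n); im=c['img'][120:285,165:385] if n=='top' else c['img'][150:300,170:370]
    cv2.imwrite(f'pics/{n}2.png',cv2.cvtColor(cv2.resize(im,(640,480),interpolation=cv2.INTER_CUBIC),cv2.COLOR_RGB2BGR))
    if n=='top':
        P=cloud(c)
        for d in r.recognise(n,'lever_knob')[:2]:print(d)
E
```

```text
{'bbox': [183.6, 199.6, 52.9, 40.2], 'conf': 0.56}
{'bbox': [241.8, 215.0, 38.9, 43.0], 'conf': 0.32}
```

View pics/scene2.png

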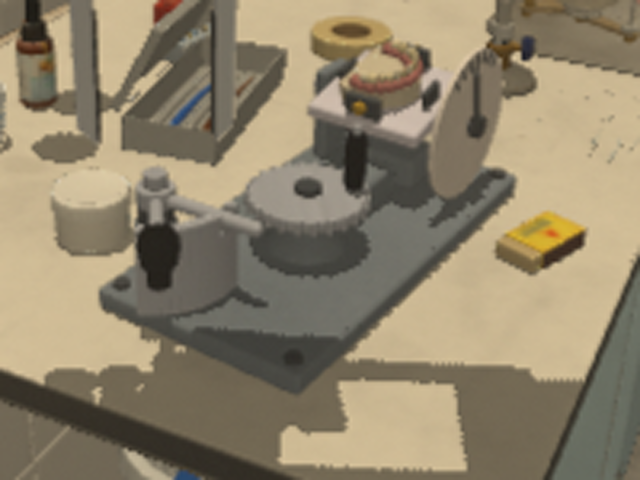

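The lever is in its free position and the short arm is clear of the crank. The grip stands at (355,160) and the tub is in place. I move over the grip.

{"op": "arm_command", "data": {
  "moves": "-2.5 -2.7 0 0 0 0 4.5; -5 -5.5 0 0 0 0 4.5; -7.6 -8.2 0 0 0 0 4.5; -10.1 -10.9 0 0 0 0 4.5; -12.6 -13.7 0 0 0 0 4.5"
}}

```text
time_s: 9.02
eef_pos: [448.7, 111.1, 182.4]
ee_rot: [0.482, 0.876, -0.002, -0.002]
contact_force: [0.0, 0.1, 0.5]
finger_gap: 0.477
gripper_force: 0.0
```

{"op": "arm_command", "data": {
  "moves": "0 0 0 0 0 0 4.5; 0 0 0 0 0 0 4.5; 0 0 0 0 0 0 4.5"
}}

```text
time_s: 9.27
eef_pos: [450.1, 112.8, 183.7]
ee_rot: [0.482, 0.876, -0.001, -0.001]
contact_force: [-0.3, 0.8, -0.0]
finger_gap: 0.48
gripper_force: 0.0
```

```bash
python3 - <<'E'
from h import *
s=r.sense(); print(s['eef_pos'],s['finger_gap']*94)
c=cap('top'); P=cloud(c)
m=(P[...,2]>98)&(P[...,2]<125)&(P[...,0]>470)&(P[...,0]<530)&(P[...,1]>255)&(P[...,1]<320)
print('knob',m.sum(),np.median(P[m],0),P[m][:,2].max() if m.any() else 0)
c=cap('wrist'); cv2.imwrite('pics/w1.png',c['img'][...,::-1])
E
```

```text
[450.06803577 112.77920551 183.70685993] 45.1555622789503
knob 126 [496.76192413 291.71242641 106.31620008] 110.16172754543402
```

View pics/w1.png

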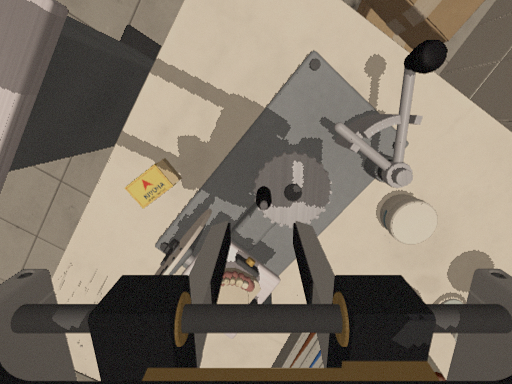

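The knob is over the free notch end and its top height is the same as when locked. The grip at (263,197) is centred between the fingers, so I descend and close lightly.

{"op": "arm_command", "data": {
  "moves": "0 0 3 0 0 0 4.5; 0 0 6 0 0 0 4.5; 0 0 8.5 0 0 0 4.5; 0 0 9.8 0 0 0 4.5; 0 0 9.8 0 0 0 4.5"
}}

```text
time_s: 9.78
eef_pos: [447.8, 113.6, 82.8]
ee_rot: [0.481, 0.877, -0.003, -0.004]
contact_force: [0.1, -0.4, -0.7]
finger_gap: 0.479
gripper_force: 0.0
```

{"op": "arm_command", "data": {
  "moves": "0 0 0 0 0 0 1; 0 0 0 0 0 0 1; 0 0 0 0 0 0 1; 0 0 0 0 0 0 1; 0 0 0 0 0 0 1",
  "newtons": 5
}}

```text
time_s: 10.2
eef_pos: [452.0, 113.2, 88.6]
ee_rot: [0.482, 0.876, 0.001, 0.001]
contact_force: [7.3, 4.2, -1.6]
finger_gap: 0.16
gripper_force: 4.4
```

{"op": "arm_command", "data": {
  "moves": "0 0 0 0 0 0 1; 0 0 0 0 0 0 1; 0 0 0 0 0 0 1"
}}

```text
time_s: 10.45
eef_pos: [452.2, 113.3, 88.6]
ee_rot: [0.482, 0.876, 0.002, 0.002]
contact_force: [3.9, 2.9, 2.5]
finger_gap: 0.154
gripper_force: 5.0
```

```bash
python3 - <<'E'
from h import *
v=lambda p:3.2*np.array([np.cos(np.radians(p-122.4)),-np.sin(np.radians(p-122.4))])
for p0 in(210,330,450):
    print(p0,'; '.join('%.2f %.2f 0 0 0 0 1'%tuple(v(p0+24*k)-v(p0)) for k in range(1,6)))
E
```

```text
210 -1.31 0.22 0 0 0 0 1; -2.42 0.96 0 0 0 0 1; -3.13 2.08 0 0 0 0 1; -3.33 3.40 0 0 0 0 1; -2.97 4.68 0 0 0 0 1
330 0.85 1.03 0 0 0 0 1; 2.04 1.62 0 0 0 0 1; 3.37 1.67 0 0 0 0 1; 4.61 1.18 0 0 0 0 1; 5.54 0.23 0 0 0 0 1
450 0.46 -1.25 0 0 0 0 1; 0.38 -2.58 0 0 0 0 1; -0.24 -3.75 0 0 0 0 1; -1.28 -4.58 0 0 0 0 1; -2.57 -4.91 0 0 0 0 1
```

{"op": "arm_command", "data": {
  "moves": "-1.31 0.22 0 0 0 0 1; -2.42 0.96 0 0 0 0 1; -3.13 2.08 0 0 0 0 1; -3.33 3.40 0 0 0 0 1; -2.97 4.68 0 0 0 0 1"
}}

```text
time_s: 10.87
eef_pos: [507.1, 110.1, 87.9]
ee_rot: [0.483, 0.876, -0.002, 0.001]
contact_force: [-1.0, -2.5, 5.1]
finger_gap: 0.159
gripper_force: 5.0
```

{"op": "arm_command", "data": {
  "moves": "0.85 1.03 0 0 0 0 1; 2.04 1.62 0 0 0 0 1; 3.37 1.67 0 0 0 0 1; 4.61 1.18 0 0 0 0 1; 5.54 0.23 0 0 0 0 1"
}}

```text
time_s: 11.28
eef_pos: [478.0, 161.3, 87.7]
ee_rot: [0.481, 0.876, -0.0, 0.001]
contact_force: [2.9, -4.9, 4.2]
finger_gap: 0.157
gripper_force: 5.0
```

{"op": "arm_command", "data": {
  "moves": "0.46 -1.25 0 0 0 0 1; 0.38 -2.58 0 0 0 0 1; -0.24 -3.75 0 0 0 0 1; -1.28 -4.58 0 0 0 0 1; -2.57 -4.91 0 0 0 0 1"
}}

```text
time_s: 11.7
eef_pos: [451.0, 114.1, 87.7]
ee_rot: [0.481, 0.877, 0.003, 0.001]
contact_force: [8.0, 6.0, -1.8]
finger_gap: 0.165
gripper_force: 5.1
```

```bash
python3 - <<'E'
from h import *
s=r.sense(); print(s['eef_pos'],s['finger_gap']*94,s['contact_force'])
c=cap('scene'); cv2.imwrite('pics/s3.png',cv2.cvtColor(cv2.resize(c['img'][150:300,170:370],(640,480),interpolation=cv2.INTER_CUBIC),cv2.COLOR_RGB2BGR))
E
```

```text
[450.97345978 114.05742434  87.6741645 ] 15.546258383194365 [ 8.04793797  6.03638957 -1.78892983]
```

View pics/s3.png

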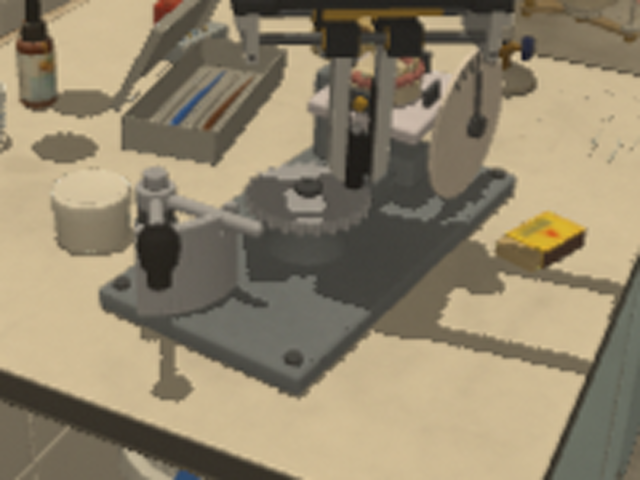

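One turn is done with the grip still held. The table has risen and the lever and tub are unchanged. Second turn plus the next 240°.

{"op": "arm_command", "data": {
  "moves": "-1.31 0.22 0 0 0 0 1; -2.42 0.96 0 0 0 0 1; -3.13 2.08 0 0 0 0 1; -3.33 3.40 0 0 0 0 1; -2.97 4.68 0 0 0 0 1"
}}

```text
time_s: 12.17
eef_pos: [506.1, 109.9, 87.2]
ee_rot: [0.483, 0.876, -0.003, 0.001]
contact_force: [2.6, -3.4, 4.1]
finger_gap: 0.158
gripper_force: 5.0
```

{"op": "arm_command", "data": {
  "moves": "0.85 1.03 0 0 0 0 1; 2.04 1.62 0 0 0 0 1; 3.37 1.67 0 0 0 0 1; 4.61 1.18 0 0 0 0 1; 5.54 0.23 0 0 0 0 1"
}}

```text
time_s: 12.58
eef_pos: [477.0, 161.5, 86.3]
ee_rot: [0.481, 0.876, -0.001, -0.001]
contact_force: [0.7, -0.4, -0.5]
finger_gap: 0.113
gripper_force: 0.0
```

{"op": "arm_command", "data": {
  "moves": "0.46 -1.25 0 0 0 0 1; 0.38 -2.58 0 0 0 0 1; -0.24 -3.75 0 0 0 0 1; -1.28 -4.58 0 0 0 0 1; -2.57 -4.91 0 0 0 0 1"
}}

```text
time_s: 13.0
eef_pos: [448.0, 111.5, 86.1]
ee_rot: [0.482, 0.876, -0.001, -0.002]
contact_force: [0.3, -0.1, -0.6]
finger_gap: 0.108
gripper_force: 0.0
```

{"op": "arm_command", "data": {
  "moves": "-1.31 0.22 0 0 0 0 1; -2.42 0.96 0 0 0 0 1; -3.13 2.08 0 0 0 0 1; -3.33 3.40 0 0 0 0 1; -2.97 4.68 0 0 0 0 1"
}}

```text
time_s: 13.42
eef_pos: [507.7, 111.5, 86.8]
ee_rot: [0.483, 0.876, -0.0, -0.0]
contact_force: [0.2, 0.3, -0.3]
finger_gap: 0.107
gripper_force: 0.0
```

{"op": "arm_command", "data": {
  "moves": "0.85 1.03 0 0 0 0 1; 2.04 1.62 0 0 0 0 1; 3.37 1.67 0 0 0 0 1; 4.61 1.18 0 0 0 0 1; 5.54 0.23 0 0 0 0 1"
}}

```text
time_s: 13.83
eef_pos: [479.4, 159.6, 87.1]
ee_rot: [0.482, 0.876, -0.001, 0.002]
contact_force: [-0.2, 0.8, 0.2]
finger_gap: 0.109
gripper_force: 0.0
```

```bash
python3 - <<'E'
from h import *
s=r.sense(); print(s['eef_pos'],s['contact_force'])
v=lambda p:3.2*np.array([np.cos(np.radians(p-122.4)),-np.sin(np.radians(p-122.4))])
print('; '.join('%.2f %.2f 0 0 0 0 1'%tuple(v(p)-v(450)) for p in (472,494,514,532)))
E
```

```text
[479.440925   159.56753619  87.06397711] [-0.17823712  0.78014761  0.20194866]
0.45 -1.14 0 0 0 0 1; 0.43 -2.36 0 0 0 0 1; 0.02 -3.39 0 0 0 0 1; -0.63 -4.15 0 0 0 0 1
```

The grip slipped out of the fingers during the second turn. I rise and find it again.

{"op": "arm_command", "data": {
  "moves": "0 0 -3 0 0 0 4.5; 0 0 -6 0 0 0 4.5; 0 0 -9 0 0 0 4.5; 0 0 -10 0 0 0 4.5; 0 0 -10 0 0 0 4.5"
}}

```text
time_s: 14.25
eef_pos: [479.8, 161.6, 190.6]
ee_rot: [0.482, 0.876, 0.002, 0.002]
contact_force: [0.5, 0.4, -0.4]
finger_gap: 0.425
gripper_force: 0.0
```

{"op": "arm_command", "data": {
  "moves": "-2 -3 0 0 0 0 4.5; -4 -6 0 0 0 0 4.5; -6 -9 0 0 0 0 4.5; -6 -9 0 0 0 0 4.5; -6 -9 0 0 0 0 4.5"
}}

```text
time_s: 14.67
eef_pos: [433.1, 61.0, 185.0]
ee_rot: [0.483, 0.876, -0.001, -0.002]
contact_force: [0.1, 1.5, -0.2]
finger_gap: 0.479
gripper_force: 0.0
```

```bash
python3 - <<'E'
from h import *
s=r.sense(); print(s['eef_pos'])
for n in('wrist','top'):
    c=cap(n); P=cloud(c); a=np.array([478.6,129.1])
    d=np.hypot(P[...,0]-a[0],P[...,1]-a[1])
    m=(P[...,2]>92)&(P[...,2]<108)&(d<46)
    k=np.median(P[m],0) if m.any() else None
    print(n,m.sum(),k, k is not None and (np.hypot(*(k[:2]-a)),np.degrees(np.arctan2(*(k[:2]-a)[::-1]))))
    if n=='wrist': cv2.imwrite('pics/w4.png',c['img'][...,::-1])
E
```

```text
[433.09982699  60.97079479 185.04475568]
wrist 228 [446.73342991 139.74290816 101.58331306] (np.float64(33.59687163509284), np.float64(161.53153181779732))
top 41 [448.75975993 140.51614186 101.20787951] (np.float64(31.949463571487584), np.float64(159.0643787082555))
```

View pics/w4.png

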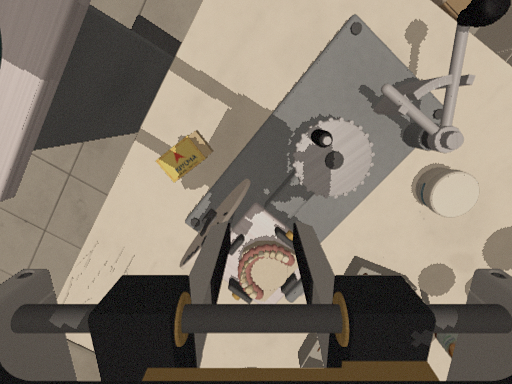

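The wrist view shows the grip at (322,138), on the near side of the disc. I measure the table tilt from depth to count the turns.

```bash
cat >> h.py <<'E'
q=[482.586,83.159,-.132415]
def tilt(n):
    c=cap(n); P=cloud(c).reshape(-1,3); a=q[2]
    R=np.array([[np.cos(a),-np.sin(a)],[np.sin(a),np.cos(a)]])
    L=np.c_[(P[:,:2]-q[:2])@R,P[:,2]]
    m=(np.abs(L[:,0])<45)&(np.abs(L[:,1]+85)<44)&(L[:,2]>70)&(L[:,2]<100)
    A=L[m]; k=np.ones(len(A),bool)
    for i in range(18):
        s,*_=np.linalg.lstsq(np.c_[A[k,:2],np.ones(k.sum())],A[k,2],rcond=None); k=np.abs(A@[-s[0],-s[1],1]-s[2])<max(1.5,10-i)
    return np.degrees(np.arctan(s[:2])),k.sum()
E
python3 - <<'E'
from h import *
for n in('scene','top','wrist'):
    try: print(n,tilt(n))
    except Exception as e: print(n,e)
E
```

```text
scene (array([-0.02343895, -4.00915247]), np.int64(186))
top (array([ 1.37740465, -3.93569395]), np.int64(276))
wrist (array([ 0.0662779 , -4.05924824]), np.int64(1670))
```

```bash
python3 - <<'E'
from h import *
s=r.sense(); p=np.array(s['eef_pos']); print(p)
from scipy.spatial.transform import Rotation as Ro
M=Ro.from_quat(s['ee_rot']).as_matrix(); print((M.T@(np.array([448.3,140.1,185])-p)/10).round(2))
v=lambda p:3.2*np.array([np.cos(np.radians(p-122.4)),-np.sin(np.radians(p-122.4))])
for p0 in(160,260,360,460):
    n=5 if p0<460 else 4
    print(p0,'; '.join('%.2f %.2f 0 0 0 0 1'%tuple(v(p0+(20 if n==5 else 18.1)*k)-v(p0)) for k in range(1,n+1)))
E
```

```text
[434.54437309  62.78827896 186.54837099]
[5.78 5.31 0.16]
160 -0.82 -0.75 0 0 0 0 1; -1.85 -1.17 0 0 0 0 1; -2.96 -1.22 0 0 0 0 1; -4.02 -0.88 0 0 0 0 1; -4.90 -0.21 0 0 0 0 1
260 -0.60 0.94 0 0 0 0 1; -0.83 2.02 0 0 0 0 1; -0.69 3.13 0 0 0 0 1; -0.17 4.11 0 0 0 0 1; 0.65 4.86 0 0 0 0 1
360 1.03 0.42 0 0 0 0 1; 2.14 0.47 0 0 0 0 1; 3.20 0.13 0 0 0 0 1; 4.08 -0.54 0 0 0 0 1; 4.67 -1.48 0 0 0 0 1
460 0.23 -0.98 0 0 0 0 1; 0.15 -1.98 0 0 0 0 1; -0.24 -2.91 0 0 0 0 1; -0.90 -3.67 0 0 0 0 1
```

{"op": "arm_command", "data": {
  "moves": "2 1.8 0 0 0 0 4.5; 4 3.6 0 0 0 0 4.5; 5.78 5.31 0.1 0 0 0 4.5; 5.78 5.31 0.1 0 0 0 4.5; 5.78 5.31 0.1 0 0 0 4.5"
}}

```text
time_s: 15.33
eef_pos: [448.2, 140.5, 185.7]
ee_rot: [0.48, 0.877, -0.001, -0.0]
contact_force: [-0.4, 0.4, -0.1]
finger_gap: 0.48
gripper_force: 0.0
```

{"op": "arm_command", "data": {
  "moves": "0 0 3 0 0 0 4.5; 0 0 6 0 0 0 4.5; 0 0 8.5 0 0 0 4.5; 0 0 10 0 0 0 4.5; 0 0 10 0 0 0 4.5"
}}

```text
time_s: 15.75
eef_pos: [445.2, 137.9, 82.0]
ee_rot: [0.482, 0.876, -0.003, -0.003]
contact_force: [-0.2, 0.3, -0.5]
finger_gap: 0.483
gripper_force: 0.0
```

{"op": "arm_command", "data": {
  "moves": "0 0 0 0 0 0 1; 0 0 0 0 0 0 1; 0 0 0 0 0 0 1; 0 0 0 0 0 0 1; 0 0 0 0 0 0 1",
  "newtons": 15
}}

```text
time_s: 16.17
eef_pos: [449.6, 139.3, 87.7]
ee_rot: [0.482, 0.876, 0.001, 0.001]
contact_force: [1.4, -0.2, 0.5]
finger_gap: 0.16
gripper_force: 0.7
```

{"op": "arm_command", "data": {
  "moves": "0 0 0 0 0 0 1; 0 0 0 0 0 0 1; 0 0 0 0 0 0 1"
}}

```text
time_s: 16.42
eef_pos: [449.6, 139.2, 87.6]
ee_rot: [0.482, 0.876, 0.001, 0.001]
contact_force: [1.7, 0.9, 5.0]
finger_gap: 0.156
gripper_force: 15.0
```

{"op": "arm_command", "data": {
  "moves": "-0.82 -0.75 0 0 0 0 1; -1.85 -1.17 0 0 0 0 1; -2.96 -1.22 0 0 0 0 1; -4.02 -0.88 0 0 0 0 1; -4.90 -0.21 0 0 0 0 1"
}}

```text
time_s: 16.83
eef_pos: [473.6, 97.7, 87.6]
ee_rot: [0.482, 0.876, 0.003, -0.0]
contact_force: [0.3, 9.8, 7.1]
finger_gap: 0.159
gripper_force: 15.0
```

{"op": "arm_command", "data": {
  "moves": "-0.60 0.94 0 0 0 0 1; -0.83 2.02 0 0 0 0 1; -0.69 3.13 0 0 0 0 1; -0.17 4.11 0 0 0 0 1; 0.65 4.86 0 0 0 0 1"
}}

```text
time_s: 17.25
eef_pos: [511.9, 126.0, 87.6]
ee_rot: [0.483, 0.876, -0.001, 0.002]
contact_force: [0.7, -2.3, 7.3]
finger_gap: 0.154
gripper_force: 15.0
```

{"op": "arm_command", "data": {
  "moves": "1.03 0.42 0 0 0 0 1; 2.14 0.47 0 0 0 0 1; 3.20 0.13 0 0 0 0 1; 4.08 -0.54 0 0 0 0 1; 4.67 -1.48 0 0 0 0 1"
}}

```text
time_s: 17.67
eef_pos: [474.1, 160.8, 87.6]
ee_rot: [0.482, 0.876, 0.002, 0.001]
contact_force: [1.1, 1.7, 7.4]
finger_gap: 0.156
gripper_force: 15.0
```

{"op": "arm_command", "data": {
  "moves": "0.23 -0.98 0 0 0 0 1; 0.15 -1.98 0 0 0 0 1; -0.24 -2.91 0 0 0 0 1; -0.90 -3.67 0 0 0 0 1; -0.90 -3.67 0 0 0 0 1"
}}

```text
time_s: 18.08
eef_pos: [448.0, 130.0, 87.6]
ee_rot: [0.482, 0.876, 0.0, 0.002]
contact_force: [3.0, -1.0, 6.6]
finger_gap: 0.158
gripper_force: 15.0
```

{"op": "arm_command", "data": {
  "moves": "0 0 0 0 0 0 1; 0 0 0 0 0 0 1; 0 0 0 0 0 0 1"
}}

```text
time_s: 18.33
eef_pos: [448.0, 130.6, 87.6]
ee_rot: [0.482, 0.876, -0.0, 0.002]
contact_force: [2.6, -1.9, 7.6]
finger_gap: 0.16
gripper_force: 15.0
```

{"op": "arm_command", "data": {
  "moves": "0 0 0 0 0 0 2.5; 0 0 0 0 0 0 4.5; 0 0 0 0 0 0 4.5; 0 0 0 0 0 0 4.5"
}}

```text
time_s: 18.67
eef_pos: [445.5, 131.9, 85.1]
ee_rot: [0.482, 0.876, -0.001, -0.001]
contact_force: [0.5, 0.1, 0.5]
finger_gap: 0.402
gripper_force: 0.0
```

{"op": "arm_command", "data": {
  "moves": "0 0 -3 0 0 0 4.5; 0 0 -6 0 0 0 4.5; 0 0 -9 0 0 0 4.5; 0 0 -12 0 0 0 4.5; 0 0 -12 0 0 0 4.5"
}}

```text
time_s: 19.08
eef_pos: [449.3, 132.8, 212.7]
ee_rot: [0.482, 0.876, 0.003, 0.004]
contact_force: [1.8, -0.5, 1.4]
finger_gap: 0.481
gripper_force: 0.0
```

{"op": "arm_command", "data": {
  "moves": "2 -3 0 0 0 0 4.5; 4 -6 0 0 0 0 4.5; 6 -9 0 0 0 0 4.5; 6 -9 0 0 0 0 4.5; 6 -9 0 0 0 0 4.5"
}}

```text
time_s: 19.5
eef_pos: [337.2, 134.8, 205.5]
ee_rot: [0.481, 0.877, -0.0, 0.0]
contact_force: [0.4, -0.5, -0.2]
finger_gap: 0.477
gripper_force: 0.0
```

```bash
python3 - <<'E'
from h import *
s=r.sense(); print(s['eef_pos'],s['contact_force'])
for n in('scene','top','wrist'):
    try: print(n,tilt(n))
    except Exception as e: print(n,e)
c=cap('top'); P=cloud(c); m=(P[...,2]>98)&(P[...,2]<125)&(P[...,0]>470)&(P[...,0]<530)&(P[...,1]>255)&(P[...,1]<320)
print('knob',m.sum(),np.median(P[m],0) if m.any() else 0)
for d in r.recognise('top','plain_tub')[:1]: print(d, pt(c,*d['bbox'][:2]))
c=cap('scene'); cv2.imwrite('pics/s5.png',cv2.cvtColor(cv2.resize(c['img'][150:300,170:370],(640,480),interpolation=cv2.INTER_CUBIC),cv2.COLOR_RGB2BGR))
E
```

```text
[337.21737649 134.77300706 205.52893335] [ 0.36222089 -0.4607441  -0.23506825]
scene (array([ 0.0807907 , -0.19672416]), np.int64(180))
top (array([-0.15908753,  0.22395026]), np.int64(706))
wrist (array([10.60244591,  2.51348117]), np.int64(356))
knob 126 [496.78399101 291.68008557 106.22765587]
{'bbox': [223.3, 146.6, 20.7, 27.1], 'conf': 0.85} [628.90760544 171.99582143  38.40817816]
```

View pics/s5.png

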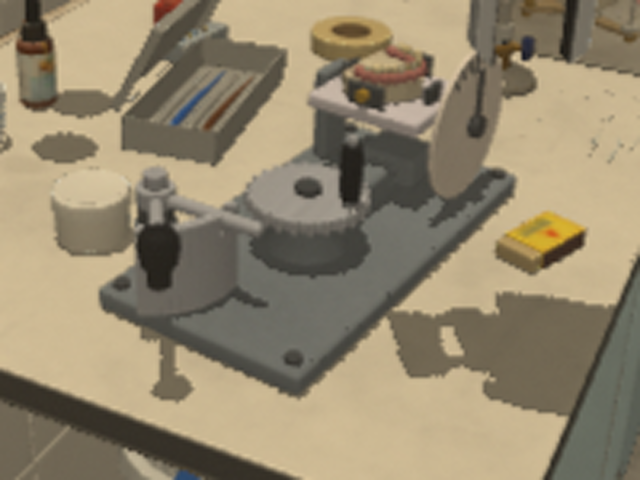

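The picture shows the table level, the lever in its free notch, and the tub at (93,210) where it was. Depth gives a tilt within about 0.2°, a lever swing of about 49° and the knob at its seated height. I hand in.

```bash
python3 -c "
from plant import r
print(r.finish_job())"
```

```text
the job is handed in; nothing more can be done
None
```

I handed the job in at about 20 s: the table measures level to about 0.2°, the lever sits down in its free notch at about 49° of swing, and the tub has not moved; the hand-in gave no verdict back.

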